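# Put the jeweller's disc cutter back together

## Task

Put the disc cutter back together: first set the loose steel guide plate down over the two posts of the die, each of its holes over the die hole it matches, until it lies flat on the die. Then stand each of the three punches in the hole of its own size, fully down through the plate, let go of everything, and leave the steel cup and the solder spool where they are.

Things in the scene. Friction and masses are not known exactly. Their poses are not given: they have to be found in the camera images.
- cutter_die: Lower half of the cutter, fixed: dark steel block 56 x 172 (y) x 28 mm high. Origin: centre of its underside; z up; y along the row of holes, within 0.45 rad of world y. Posts 10 mm thick, round-nosed, 26 mm high, on its top at y = +70 and -70 mm. Blind holes, floor 14 mm above the bench: 22 mm wide (16 mm punch) at y = +41; 29 mm (23 mm punch) at y = +7; 36 mm (30 mm punch) at y = -36; all x = 0.
- guide_plate: Loose steel plate 54 x 168 (y) x 16 mm, 0.45 kg, flat on the bench. Origin: centre of its underside; y along the holes, within 0.7 rad of world y. Through holes, x = 0: 13.5 mm at y = +70, -70 (posts); 20 mm at +41, 27 mm at +7, 34 mm at -36. Goes on with its axes along the die's, not half a turn round. Seated, its top is 44 mm above the bench. Grip across the 54 mm, tips above its underside.
- punch_16: The thinnest of three punches: plain steel cylinder 16 mm in diameter, 70 mm long, 0.11 kg, standing loose and upright on the bench; edges bevelled. Origin: centre of its underside, z up its axis. It belongs in the small hole; fully down, its underside is 14 mm above the bench and it stands 40 mm above the guide plate.
- punch_23: The middle of three punches: plain steel cylinder 23 mm in diameter, 70 mm long, 0.22 kg, standing loose and upright on the bench; edges bevelled. Origin: centre of its underside, z up its axis. It belongs in the middle hole; fully down, its underside is 14 mm above the bench and it stands 40 mm above the guide plate.
- punch_30: The thickest of three punches: plain steel cylinder 30 mm in diameter, 70 mm long, 0.37 kg, standing loose and upright on the bench; edges bevelled. Origin: centre of its underside, z up its axis. It belongs in the large hole; fully down, its underside is 14 mm above the bench and it stands 40 mm above the guide plate.
- bezel_cup: Bystander: low turned steel cup, 56 mm in diameter and 18 mm high, loose on the bench among the punches. Origin: centre of its underside. To be left where it is.
- solder_spool: Bystander: black spool of silver wire lying flat, 52 mm in diameter and 25 mm high, loose on the bench among the punches. Origin: centre of its underside. To be left where it is.
Things that resemble listed ones, but are neither listed nor needed, are in the scene too. Leave any blue or pink look-alike of the punch_30 alone.

How it is judged:
On the way:
1. the guide plate lies flat on the die over both posts, before any punch has been brought to the die (x of guide_plate in the frame of cutter_die between -0.004 and 0.004 m and y of guide_plate in the frame of cutter_die between -0.004 and 0.004 m and z of guide_plate in the frame of cutter_die between 0.025 and 0.03 m and angle between guide_plate's own z axis and vertical below 0.05 rad and angle between the y axis of guide_plate and the y axis of cutter_die, either way round below 0.08 rad and horizontal distance between each of punch_16, punch_23, punch_30 and cutter_die above 0.06 m), for 0.2 s.
At the end, for the whole second after the job is handed in: The guide plate lies flat on the die (underside within 2 mm of the die's top, within 4 mm and 0.08 rad of its true place), and each punch stands upright in the hole of its own size, within 6 mm of the hole's centre, its foot within 4 mm of the floor of the die hole; all let go and at rest (x of guide_plate in the frame of cutter_die between -0.004 and 0.004 m and y of guide_plate in the frame of cutter_die between -0.004 and 0.004 m and z of guide_plate in the frame of cutter_die between 0.025 and 0.03 m and angle between guide_plate's own z axis and vertical below 0.05 rad and angle between the y axis of guide_plate and the y axis of cutter_die, either way round below 0.08 rad and linear speed of each of guide_plate, punch_16, punch_23, punch_30 below 0.02 m/s and x of punch_16 in the frame of cutter_die between -0.006 and 0.006 m and y of punch_16 in the frame of cutter_die between 0.035 and 0.047 m and z of each of punch_16, punch_23, punch_30 in the frame of cutter_die below 0.018 m and angle between each of punch_16, punch_23, punch_30's own z axis and vertical below 0.12 rad and x of punch_23 in the frame of cutter_die between -0.006 and 0.006 m and y of punch_23 in the frame of cutter_die between 0.001 and 0.013 m and x of punch_30 in the frame of cutter_die between -0.006 and 0.006 m and y of punch_30 in the frame of cutter_die between -0.042 and -0.03 m); the robot touches nothing.
It fails at once if the steel cup is pushed more than 30 mm from where it stood (distance of bezel_cup from where it was at the start of the episode above 0.03 m).
It fails at once if the solder spool is pushed more than 30 mm from where it stood (distance of solder_spool from where it was at the start of the episode above 0.03 m).
It also fails if it takes over 99 s, if anything falls off the work surface, if the arm or the gripper's body presses on something with over 40 N, if the wrist force passes 120 N, or if a joint passes its speed limit or range.

## Robot

A 7-joint arm with a two-finger parallel gripper is mounted at the origin on the work surface; the furniture and walls round the work are solid. World frame = base frame: x ahead of the robot, y to its left, z up, the work surface at z = 0. Lengths are in m, angles in rad, forces in N, time in s.
With the tool pointing down it reaches from about 0.4 to 0.925 m from the base axis. Payload 4.1 kg.
Tool frame: the origin (TCP) lies at the very end of the fingers, on their centre line; the grasp point (between the pads) lies 19 mm behind it; z points along the fingers, y is the line along which they close (so a half turn about z gives the same grasp; the last joint's range is limited). The gripper opens to 85 mm and grips with 20 to 120 N. Pads are 22 mm wide; open, the fingers measure 114 mm over their backs; the gripper's body (76 mm by 85 mm) begins 54 mm behind the grasp point. The pads swing forward as they close: fully open they stand 13 mm farther back than shut.
Start: joints at [-1.284, 0.398, 0.045, 1.537, -0.019, 1.207, -0.051], TCP at [0.245, 0.602, 0.231] pointing down, gripper open.
Joint ranges: [-2.82, 2.82], [-0.49, 2.23], [-1.37, 1.46], [0, 2.46], [-1.36, 4.5], [0.23, 2], [-2.94, 2.94]. Speed limits (rad/s): [2.57, 2.57, 3.14, 3.14, 3.14, 3.14, 3.14].

## Interface

Orientations are given as a rotation vector (axis times angle).
In Python, from workcell import bot gives the robot as it stands. The module is installed in compiled form; this text tells all that it offers.
- The arm moves only by the shell command python3 -m pendant 'ROWS' [FORCE]. ROWS is JSON, a list of rows, each an object with "grip": the opening, from 0 (shut) to 1 (fully open); "translation": the shift along the world's x, y, z in cm, a list of three; "turn": the turn, a rotation vector about the world's x, y, z in degrees, a list of three. A call has exactly 10 rows; each row shifts and turns the commanded pose from where the row before left it; what a row does not reach is not made up. A row lasts 1/12 s, in which the tool goes at most 41.7 mm and 7.16 degrees, less where a joint would pass 70% of its speed; a pose out of reach is approached as far as the arm can. A call is refused whole if a number of a shift passes 4.17 or a number of a turn 7.16, either way. A call with a gripper value outside its range is refused whole. The fingers move at their own pace and stop on an object; FORCE is the grip in N (left out, the last holds). Time passes only in rows, so rows that do not move let the fingers close, or fill a call up. It gives the time, the measured TCP pose, the force, the opening and the grip force at its end, in the units of the state.
- bot.observe(): the state, without advancing time (a new reading comes with each control period).
- bot.grab_frame(name): name is "scene" or "top" or "wrist"; returns the picture (420x560x3 uint8, red, green, blue); there is no depth.
- bot.calibration(name): a dict with "vertical_fov" (degrees; the focal length in pixels is half the picture's height over the tangent of half this angle, whatever the lens; pixels are square), "cx", "cy" (the principal point, pixels), "dist" ([k1, k2, p1, p2, k3] as OpenCV has them; the pictures are not rectified), "view" (4x4, takes a point from world to camera coordinates); the wrist camera has in their place "T_tool_cam" (4x4, takes a point from camera to tool coordinates, whose origin is the TCP and whose axes are the flange's). Camera axes: x right, y down, z forward; pixel columns grow to the right and rows downward; lengths in m; the calibration is good to about 2 mm. A picture is of the moment at which its call begins: read the wrist's pose just before it. calibration takes no time and is no camera call.
- bot.finish_job(): hands the job in; it is judged then, once.
The state is a dict: "time": time; "qpos": joint angles; "joint_velocities": joint speeds; "effort": joint torques, N m; "tool_pos": TCP position; "orientation": TCP orientation; "force": force on the tool from outside, world axes, zero at the start; "torque": the same for the moment, N m; "finger_gap": finger opening in m; "gripper_force": force on a finger pad.
Only numpy, scipy, OpenCV 4.12 (cv2) and the standard library are available. Lean on these libraries where they do the work, as an engineer would, in place of code of your own. Each camera call takes 0.05 s, during which the arm holds its last target. There are 200 camera calls.

## Working session

There is one attempt and no reset: what is moved stays moved. The work goes in short steps, Python scripts to look and compute and a shell command to move; the robot and the scene stay as the last step left them, time stands still between calls to the robot, and variables do not carry over. Pictures are saved under pics/ and viewed, at most 14 in all, crops included, and the job is handed in when it is done.

```bash
mkdir -p pics; cat > h.py <<'E'
import numpy as np,cv2
from workcell import bot
from scipy.spatial.transform import Rotation as R
def cal(name,st=None):
    c=bot.calibration(name); f=210/np.tan(np.radians(c["vertical_fov"])/2)
    K=np.array([[f,0,c["cx"]],[0,f,c["cy"]],[0,0,1]]); d=np.array(c["dist"],float)
    if "view" in c: V=np.array(c["view"])
    else:
        T=np.eye(4);T[:3,:3]=R.from_rotvec(st["orientation"]).as_matrix();T[:3,3]=st["tool_pos"]
        V=np.linalg.inv(T@np.array(c["T_tool_cam"]))
    return K,d,V
def grab(name,fn):
    st=bot.observe(); im=bot.grab_frame(name); cv2.imwrite("pics/"+fn+".png",im[:,:,::-1]); 
    np.save("pics/"+fn+".npy",np.r_[st["tool_pos"],st["orientation"]]); return st,im
def load(fn):
    a=np.load("pics/"+fn+".npy"); return dict(tool_pos=a[:3],orientation=a[3:])
def px2w(name,uv,z,st=None):
    K,d,V=cal(name,st); p=cv2.undistortPoints(np.array(uv,float).reshape(-1,1,2),K,d).reshape(-1,2)
    r=np.c_[p,np.ones(len(p))]@V[:3,:3]; o=-V[:3,:3].T@V[:3,3]
    z=np.broadcast_to(z,len(p)); return o+r*((z-o[2])/r[:,2])[:,None]
def w2px(name,P,st=None):
    K,d,V=cal(name,st); P=np.array(P,float).reshape(-1,3)
    return cv2.projectPoints(P,cv2.Rodrigues(V[:3,:3])[0],V[:3,3],K,d)[0].reshape(-1,2)
E
python3 - <<'E'
from h import *
st,a=grab("top","top0"); grab("scene","scene0"); grab("wrist","wrist0")
print(st)
for n in("top","scene","wrist"):
    c=bot.calibration(n);print(n,c)
E
```

```text
{'time': 0.0, 'qpos': array([-1.28401229,  0.39914027,  0.04506953,  1.53788955, -0.01867558,
        1.20687395, -0.05072288]), 'joint_velocities': array([ 1.21865374e-03, -1.33543461e-05, -1.20687341e-04,  7.82555882e-04,
       -2.36860153e-03,  2.64912509e-04, -6.39099864e-04]), 'effort': array([-1.15191775e-03, -4.75121570e+01,  1.36390831e+00, -2.54226995e+01,
        1.14907039e-02,  9.23493993e-03,  1.23067977e-05]), 'tool_pos': array([0.24435606, 0.6016417 , 0.23029336]), 'orientation': array([-6.02099058e-01, -3.08315250e+00,  2.95235686e-03]), 'force': array([ 0.16016751, -0.13833291,  0.59081576]), 'torque': array([-0.01197976, -0.01617702,  0.00981969]), 'gripper_force': 0.0, 'finger_gap': 0.08517808898141391}
top {'vertical_fov': 56.35019760853096, 'cx': 278.3291849530756, 'cy': 209.6532229884236, 'dist': array([0.0246068, 0.       , 0.       , 0.       , 0.       ]), 'view': array([[ 0.0271061 , -0.99962485, -0.00392548, -0.07408108],
       [-0.99101038, -0.02635743, -0.1311629 ,  0.54223364],
       [ 0.13101023,  0.00744551, -0.99135306,  0.80524332],
       [ 0.   
[... 310 characters left out ...]
996,  0.42477107, -0.83302322,  0.24735982],
       [ 0.52934515, -0.64321947, -0.55322909,  0.57280073],
       [ 0.        ,  0.        ,  0.        ,  1.        ]])}
wrist {'vertical_fov': 70.99388381933898, 'cx': 278.31523958510854, 'cy': 207.94577383560795, 'dist': array([-0.02526704,  0.        ,  0.        ,  0.        ,  0.        ]), 'T_tool_cam': array([[ 2.16063583e-04, -9.57891550e-01, -2.87130164e-01,
         7.35110104e-02],
       [ 9.99999969e-01,  1.71553959e-04,  1.80174341e-04,
        -5.91502123e-04],
       [-1.23329163e-04, -2.87130194e-01,  9.57891558e-01,
        -1.42574271e-01],
       [ 0.00000000e+00,  0.00000000e+00,  0.00000000e+00,
         1.00000000e+00]])}
```

View pics/top0.png

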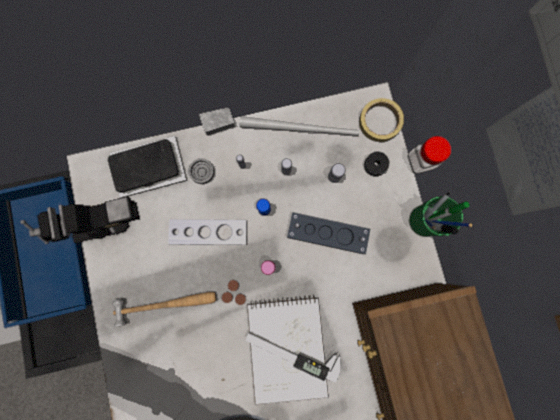

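View pics/scene0.png

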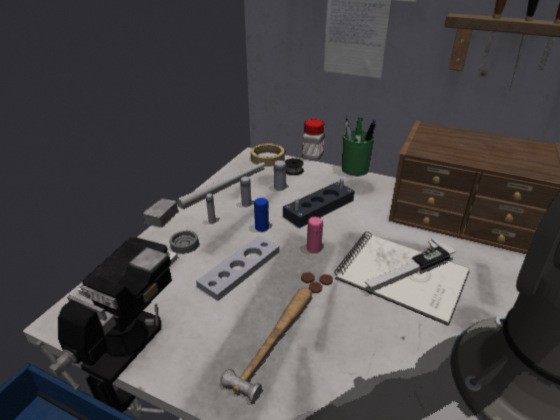

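Top view candidates. Guide plate: the light plate at (207,232). Die: the dark block at (328,233). Steel punches: 16 at (240,160), 23 at (287,165), 30 at (337,172). Look-alikes to leave alone: blue (263,206) and pink (268,267). Cup is at (201,172), spool at (376,164). I'll check these in a close crop.

```bash
python3 - <<'E'
from h import *
im=cv2.imread("pics/top0.png")[140:280,160:400]
cv2.imwrite("pics/c1.png",cv2.resize(im,None,fx=3.3,fy=3.3,interpolation=cv2.INTER_CUBIC))
names=["plate","die","p16","p23","p30","cup","spool","blue","pink"]
print(np.c_[px2w("top",[[207,232],[328,233],[240,158],[286,163],[337,170],[201,171],[376,163],[263,205],[268,266]],[.016,.028,.07,.07,.07,.018,.025,.05,.05])].round(3))
E
```

```text
[[ 0.493  0.095  0.016]
 [ 0.497 -0.167  0.028]
 [ 0.646  0.023  0.07 ]
 [ 0.638 -0.073  0.07 ]
 [ 0.626 -0.18   0.07 ]
 [ 0.628  0.114  0.018]
 [ 0.655 -0.271  0.025]
 [ 0.551 -0.027  0.05 ]
 [ 0.424 -0.041  0.05 ]]
```

View pics/c1.png

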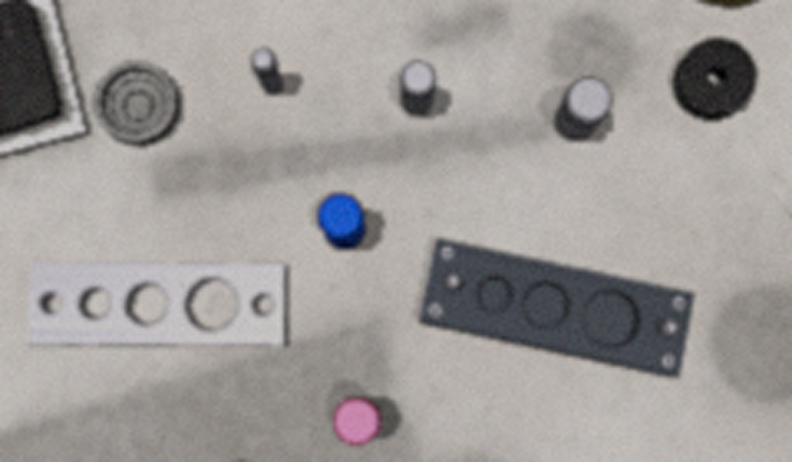

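The crop shows the light guide plate on the left at (158,304) and the dark die at (557,307). Each has its small hole on the left (+y). The three plain steel punches stand at (264,55), (418,75) and (588,98) by their tops.

```bash
cat >> h.py <<'E'
def pose2(C):  # corners -> centre, yaw of long axis (toward +y) relative to world y
    C=np.array(C)[:,:2]; c=C.mean(0); (_,s,v)=np.linalg.svd(C-c); a=v[0]; a=a*np.sign(a[1]); return c,np.degrees(np.arctan2(-a[0],a[1]))
E
python3 - <<'E'
from h import *
cr=lambda p:np.array(p,float)/3.3+[159.85,139.85]
for n,p,z in(("plate",[(30,264),(287,265),(287,345),(28,343)],.016),("die",[(437,240),(693,292),(680,376),(421,322)],.028)):
    P=px2w("top",cr(p),z);c,y=pose2(P);print(n,c.round(4),y.round(2),np.linalg.norm(P-np.roll(P,1,0),axis=1).round(4))
P=px2w("top",cr([(264,55),(418,75),(588,98)]),.07);print(P.round(4))
P=px2w("top",cr([(50,302),(95,303),(147,304),(213,303),(263,304)]),.016);print(P.round(4))
P=px2w("top",cr([(494,294),(546,304),(610,318)]),.028);print(P.round(4))
st=bot.observe();print(R.from_rotvec(st["orientation"]).as_matrix().round(3))
E
```

```text
plate [0.4935 0.093 ] 1.07 [0.0522 0.1702 0.0529 0.1701]
die [ 0.4975 -0.1688] -10.23 [0.0547 0.1697 0.0552 0.1704]
[[ 0.6495  0.0238  0.07  ]
 [ 0.6391 -0.0742  0.07  ]
 [ 0.6269 -0.1817  0.07  ]]
[[0.493  0.1643 0.016 ]
 [0.4931 0.1346 0.016 ]
 [0.4933 0.1003 0.016 ]
 [0.4951 0.0568 0.016 ]
 [0.4953 0.0238 0.016 ]]
[[ 0.505  -0.1276  0.028 ]
 [ 0.4994 -0.1615  0.028 ]
 [ 0.4914 -0.2031  0.028 ]]
[[-0.927  0.376 -0.   ]
 [ 0.376  0.927 -0.001]
 [-0.    -0.001 -1.   ]]
```

```bash
python3 -m pendant '[{"grip":1,"translation":[1.2,-2.5,0.1],"turn":[0,0,-3.4]},{"grip":1,"translation":[1.2,-2.5,0.1],"turn":[0,0,-3.4]},{"grip":1,"translation":[1.2,-2.5,0.1],"turn":[0,0,-3.4]},{"grip":1,"translation":[1.2,-2.5,0.1],"turn":[0,0,-3.4]},{"grip":1,"translation":[1.2,-2.5,0.1],"turn":[0,0,-3.4]},{"grip":1,"translation":[1.2,-2.5,0.1],"turn":[0,0,-3.4]},{"grip":1,"translation":[1.2,-2.5,0.1],"turn":[0,0,-3.4]},{"grip":1,"translation":[1.2,-2.5,0.1],"turn":[0,0,-3.4]},{"grip":1,"translation":[1.2,-2.5,0.1],"turn":[0,0,-3.4]},{"grip":1,"translation":[1.2,-2.5,0.1],"turn":[0,0,-3.4]}]' 60
python3 -m pendant '[{"grip":1,"translation":[1.3,-2.6,-1],"turn":[0,0,-3.3]},{"grip":1,"translation":[1.3,-2.6,-1],"turn":[0,0,-3.3]},{"grip":1,"translation":[1.3,-2.6,-1],"turn":[0,0,-3.3]},{"grip":1,"translation":[1.3,-2.6,-1],"turn":[0,0,-3.3]},{"grip":1,"translation":[1.3,-2.6,-1],"turn":[0,0,-3.3]},{"grip":1,"translation":[1.3,-2.6,-1],"turn":[0,0,-3.3]},{"grip":1,"translation":[1.3,-2.6,-1],"turn":[0,0,-3.3]},{"grip":1,"translation":[1.3,-2.6,-1],"turn":[0,0,-3.3]},{"grip":1,"translation":[1.3,-2.6,-1],"turn":[0,0,-3.3]},{"grip":1,"translation":[0,0,0],"turn":[0,0,0]}]'
python3 - <<'E'
from h import *
st,_=grab("wrist","w1");print(st["tool_pos"],R.from_rotvec(st["orientation"]).as_matrix().round(3))
E
```

```text
time: 0.98
tool_pos: [0.3651, 0.3505, 0.2413]
orientation: [-1.482, -2.77, 0.0]
force: [1.1, 0.6, 1.2]
finger_gap: 0.0854
gripper_force: 0.0
time: 1.82
tool_pos: [0.4825, 0.111, 0.1499]
orientation: [2.15, 2.287, -0.006]
force: [-0.3, -0.8, -0.4]
finger_gap: 0.0855
gripper_force: 0.0
[0.48246567 0.11099205 0.14994561] [[-0.062  0.998 -0.001]
 [ 0.998  0.062 -0.005]
 [-0.005 -0.001 -1.   ]]
```

View pics/w1.png

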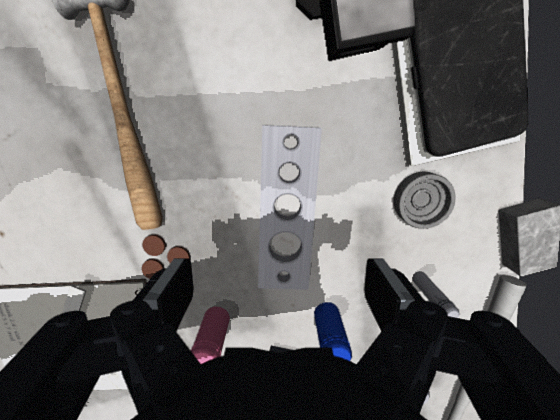

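The wrist view shows the plate with top corners at about (263,125), (320,128), (308,290) and (258,287). Its holes are at (291,142), (289,172), (288,206), (286,245) and (284,276).

```bash
python3 - <<'E'
from h import *
st=load("w1")
P=px2w("wrist",[(263,125),(320,128),(308,290),(258,287)],.016,st);c,y=pose2(P);print(c.round(4),y.round(2),np.linalg.norm(P-np.roll(P,1,0),axis=1).round(4))
H=px2w("wrist",[(290.5,142),(289,172),(288,206),(286,245.5),(284,276)],.016,st);print(H.round(4))
y=np.array([70,41,7,-36,-70])/1e3; A=np.c_[np.ones(5),y];s=np.linalg.lstsq(A,H[:,:2],rcond=None)[0];print(s,np.degrees(np.arctan2(-s[1,0],s[1,1])))
E
```

```text
[0.4913 0.0942] 1.31 [0.1671 0.0517 0.1681 0.0538]
[[0.4896 0.1642 0.016 ]
 [0.4903 0.1363 0.016 ]
 [0.4917 0.1028 0.016 ]
 [0.4927 0.0607 0.016 ]
 [0.493  0.0256 0.016 ]]
[[ 0.49152664  0.09553574]
 [-0.02584033  0.98847116]] 1.497468962529348
```

```bash
python3 -m pendant '[{"grip":1,"translation":[0.95,-1.65,-2],"turn":[0,0,-2.3]},{"grip":1,"translation":[0,0,-2.5],"turn":[0,0,0]},{"grip":1,"translation":[0,0,-2.5],"turn":[0,0,0]},{"grip":1,"translation":[0,0,-2.5],"turn":[0,0,0]},{"grip":1,"translation":[0,0,-2.5],"turn":[0,0,0]},{"grip":1,"translation":[0,0,-1.5],"turn":[0,0,0]},{"grip":1,"translation":[0,0,-0.8],"turn":[0,0,0]},{"grip":1,"translation":[0,0,-0.5],"turn":[0,0,0]},{"grip":1,"translation":[0,0,0],"turn":[0,0,0]},{"grip":1,"translation":[0,0,0],"turn":[0,0,0]}]'
python3 -m pendant '[{"grip":0.4,"translation":[0,0,0],"turn":[0,0,0]},{"grip":0.4,"translation":[0,0,0],"turn":[0,0,0]},{"grip":0.4,"translation":[0,0,0],"turn":[0,0,0]},{"grip":0.4,"translation":[0,0,0],"turn":[0,0,0]},{"grip":0.4,"translation":[0,0,0],"turn":[0,0,0]},{"grip":0.4,"translation":[0,0,0],"turn":[0,0,0]},{"grip":0.4,"translation":[0,0,0],"turn":[0,0,0]},{"grip":0.4,"translation":[0,0,0],"turn":[0,0,0]},{"grip":0.4,"translation":[0,0,0],"turn":[0,0,0]},{"grip":0.4,"translation":[0,0,0],"turn":[0,0,0]}]' 60
```

```text
time: 2.7
tool_pos: [0.4917, 0.1022, 0.004]
orientation: [2.184, 2.258, 0.002]
force: [-0.2, 0.3, 0.1]
finger_gap: 0.0855
gripper_force: 0.0
time: 3.53
tool_pos: [0.4918, 0.1021, 0.0046]
orientation: [2.185, 2.257, 0.003]
force: [-1.9, 0.1, 6.4]
finger_gap: 0.0521
gripper_force: 62.6
```

The gap of 52 mm fits the plate, but the arm stopped 8 mm short in y, and the 6.4 N upward force suggests the tips are on the bench. I'll regrip slightly higher and centred.

```bash
python3 -m pendant '[{"grip":1,"translation":[0,0,0],"turn":[0,0,0]},{"grip":1,"translation":[0,0,0],"turn":[0,0,0]},{"grip":1,"translation":[0,0,0],"turn":[0,0,0]},{"grip":1,"translation":[0,0,0],"turn":[0,0,0]},{"grip":1,"translation":[0,-0.3,0.2],"turn":[0,0,0]},{"grip":1,"translation":[0,-0.3,0.2],"turn":[0,0,0]},{"grip":1,"translation":[0,-0.1,0.1],"turn":[0,0,0]},{"grip":1,"translation":[0,0,0],"turn":[0,0,0]},{"grip":1,"translation":[0,0,0],"turn":[0,0,0]},{"grip":1,"translation":[0,0,0],"turn":[0,0,0]}]'
python3 -m pendant '[{"grip":0.4,"translation":[0,0,0],"turn":[0,0,0]},{"grip":0.4,"translation":[0,0,0],"turn":[0,0,0]},{"grip":0.4,"translation":[0,0,0],"turn":[0,0,0]},{"grip":0.4,"translation":[0,0,0],"turn":[0,0,0]},{"grip":0.4,"translation":[0,0,0],"turn":[0,0,0]},{"grip":0.4,"translation":[0,0,0],"turn":[0,0,0]},{"grip":0.4,"translation":[0,0,0],"turn":[0,0,0]},{"grip":0.4,"translation":[0,0,0],"turn":[0,0,0]},{"grip":0.4,"translation":[0,0,0],"turn":[0,0,0]},{"grip":0.4,"translation":[0,0,0],"turn":[0,0,0]}]' 60
```

```text
time: 4.37
tool_pos: [0.4911, 0.0948, 0.0083]
orientation: [2.184, 2.258, 0.0]
force: [-1.0, -0.6, -0.3]
finger_gap: 0.0854
gripper_force: 0.0
time: 5.2
tool_pos: [0.4915, 0.0949, 0.009]
orientation: [2.185, 2.258, 0.001]
force: [-1.2, 0.0, 6.2]
finger_gap: 0.0515
gripper_force: 61.2
```

The same force appears at this height, so it is friction from the closing swing and not the bench. I'll go back down for a deeper grip.

```bash
python3 -m pendant '[{"grip":1,"translation":[0,0,0],"turn":[0,0,0]},{"grip":1,"translation":[0,0,0],"turn":[0,0,0]},{"grip":1,"translation":[0,0,0],"turn":[0,0,0]},{"grip":1,"translation":[0,0,0],"turn":[0,0,0]},{"grip":1,"translation":[0.05,-0.05,-0.2],"turn":[0,0,0]},{"grip":1,"translation":[0,0,-0.2],"turn":[0,0,0]},{"grip":1,"translation":[0,0,-0.2],"turn":[0,0,0]},{"grip":1,"translation":[0,0,0],"turn":[0,0,0]},{"grip":1,"translation":[0,0,0],"turn":[0,0,0]},{"grip":1,"translation":[0,0,0],"turn":[0,0,0]}]'
python3 -m pendant '[{"grip":0.4,"translation":[0,0,0],"turn":[0,0,0]},{"grip":0.4,"translation":[0,0,0],"turn":[0,0,0]},{"grip":0.4,"translation":[0,0,0],"turn":[0,0,0]},{"grip":0.4,"translation":[0,0,0],"turn":[0,0,0]},{"grip":0.4,"translation":[0,0,0],"turn":[0,0,0]},{"grip":0.4,"translation":[0,0,0],"turn":[0,0,0]},{"grip":0.4,"translation":[0,0,0],"turn":[0,0,0]},{"grip":0.4,"translation":[0,0,0],"turn":[0,0,0]},{"grip":0.4,"translation":[0,0,0],"turn":[0,0,0]},{"grip":0.4,"translation":[0,0,0],"turn":[0,0,0]}]' 80
python3 -m pendant '[{"grip":0.4,"translation":[0,0,0.5],"turn":[0,0,0]},{"grip":0.4,"translation":[0,0,1],"turn":[0,0,0]},{"grip":0.4,"translation":[0,0,1.5],"turn":[0,0,0]},{"grip":0.4,"translation":[0,0,2],"turn":[0,0,0]},{"grip":0.4,"translation":[0,0,2],"turn":[0,0,0]},{"grip":0.4,"translation":[0,0,2],"turn":[0,0,0]},{"grip":0.4,"translation":[0,0,2],"turn":[0,0,0]},{"grip":0.4,"translation":[0,0,1],"turn":[0,0,0]},{"grip":0.4,"translation":[0,0,0],"turn":[0,0,0]},{"grip":0.4,"translation":[0,0,0],"turn":[0,0,0]}]'
python3 - <<'E'
from h import *
st,_=grab("wrist","w2");print(st["tool_pos"],R.from_rotvec(st["orientation"]).as_matrix().round(3),st["force"],st["finger_gap"])
E
```

```text
time: 6.03
tool_pos: [0.4916, 0.0942, 0.0023]
orientation: [2.184, 2.258, -0.0]
force: [0.5, 0.1, -0.2]
finger_gap: 0.0854
gripper_force: 0.0
time: 6.87
tool_pos: [0.4917, 0.0943, 0.003]
orientation: [-2.184, -2.257, -0.001]
force: [-1.0, -0.6, 5.9]
finger_gap: 0.0515
gripper_force: 83.8
time: 7.7
tool_pos: [0.4913, 0.0944, 0.1223]
orientation: [-2.184, -2.258, -0.001]
force: [-0.0, 0.0, -4.1]
finger_gap: 0.0514
gripper_force: 84.9
[0.49128014 0.09440643 0.12231385] [[-0.033  0.999  0.   ]
 [ 0.999  0.033  0.   ]
 [ 0.     0.    -1.   ]] [-0.04963903  0.02889183 -4.14203994] 0.051358561519710196
```

View pics/w2.png

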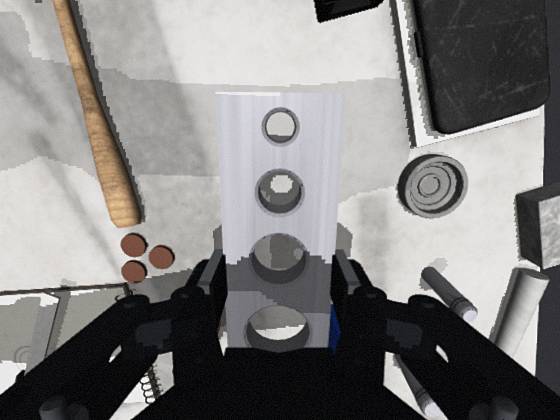

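Plate is held (4.1 N of weight). Holes seen at (281,126), (280,190), (279,257) and (278,330). Next I'll work out its pose in the tool frame.

```bash
python3 - <<'E'
from h import *
st=load("w2"); T=R.from_rotvec(st["orientation"]).as_matrix()
H=px2w("wrist",[(281,126),(280,191),(279,257)],.1353,st);print(((H-st["tool_pos"])@T).round(4),H.round(4))
C=px2w("wrist",[(217,93),(344,94)],.1353,st);print(((C-st["tool_pos"])@T).round(4))
E
```

```text
[[ 0.0703  0.0006 -0.013 ]
 [ 0.0419  0.0002 -0.013 ]
 [ 0.0092 -0.0002 -0.013 ]] [[0.4895 0.1647 0.1353]
 [0.4901 0.1363 0.1353]
 [0.4908 0.1035 0.1353]]
[[ 0.0835 -0.0259 -0.013 ]
 [ 0.0831  0.0266 -0.0129]]
```

```bash
python3 -m pendant '[{"grip":0.4,"translation":[0.5,-1,1],"turn":[0,0,-1.2]},{"grip":0.4,"translation":[1.2,-2.7,2],"turn":[0,0,-1.2]},{"grip":0.4,"translation":[1.6,-3.5,2],"turn":[0,0,-1.2]},{"grip":0.4,"translation":[1.7,-3.8,1.5],"turn":[0,0,-1.2]},{"grip":0.4,"translation":[1.7,-3.8,1],"turn":[0,0,-1.2]},{"grip":0.4,"translation":[1.7,-3.8,0.5],"turn":[0,0,-1.2]},{"grip":0.4,"translation":[1.7,-3.8,0],"turn":[0,0,-1.2]},{"grip":0.4,"translation":[1.7,-3.8,0],"turn":[0,0,-1.2]},{"grip":0.4,"translation":[1.5,-3,0],"turn":[0,0,-1.2]},{"grip":0.4,"translation":[0.6,-1.3,0],"turn":[0,0,-1.2]}]'
python3 -m pendant '[{"grip":0.4,"translation":[0,0,0],"turn":[0,0,0]},{"grip":0.4,"translation":[0,0,0],"turn":[0,0,0]},{"grip":0.4,"translation":[0,0,0],"turn":[0,0,0]},{"grip":0.4,"translation":[0,0,0],"turn":[0,0,0]},{"grip":0.4,"translation":[0,0,0],"turn":[0,0,0]},{"grip":0.4,"translation":[0,0,0],"turn":[0,0,0]},{"grip":0.4,"translation":[0,0,0],"turn":[0,0,0]},{"grip":0.4,"translation":[0,0,0],"turn":[0,0,0]},{"grip":0.4,"translation":[0,0,0],"turn":[0,0,0]},{"grip":0.4,"translation":[0,0,0],"turn":[0,0,0]}]'
python3 - <<'E'
from h import *
st,_=grab("wrist","w3");print(st["tool_pos"],R.from_rotvec(st["orientation"]).as_matrix().round(3))
E
```

```text
time: 8.58
tool_pos: [0.6281, -0.2138, 0.1997]
orientation: [2.414, 2.005, -0.007]
force: [-0.9, -0.5, -4.0]
finger_gap: 0.0516
gripper_force: 85.0
time: 9.42
tool_pos: [0.6284, -0.2058, 0.2005]
orientation: [2.408, 2.017, 0.0]
force: [0.2, 0.4, -3.7]
finger_gap: 0.0513
gripper_force: 85.0
[ 0.62839618 -0.2057895   0.20048894] [[ 0.175  0.985  0.   ]
 [ 0.985 -0.175 -0.   ]
 [ 0.     0.    -1.   ]]
```

View pics/w3.png

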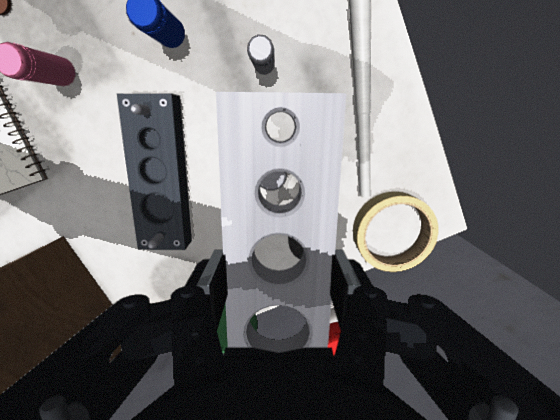

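The die is visible at left, corners about (117,94), (175,94), (187,248) and (137,249), with holes at (149,138), (153,169) and (158,207). I'll zoom in to refine these.

```bash
python3 - <<'E'
from h import *
im=cv2.imread("pics/w3.png")[85:255,100:210]
im=cv2.convertScaleAbs(im,alpha=2)
cv2.imwrite("pics/c3.png",cv2.resize(im,None,fx=3.5,fy=3.5,interpolation=cv2.INTER_CUBIC))
E
```

```text
(no output)
```

View pics/c3.png

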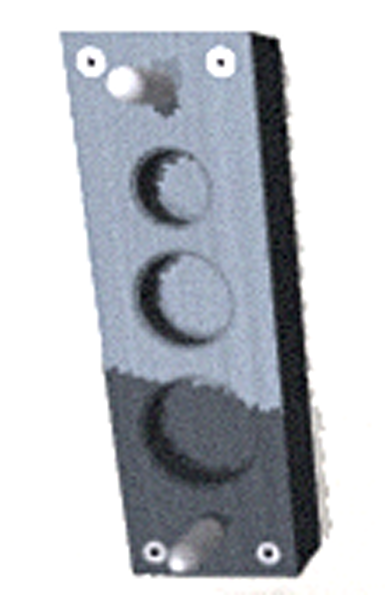

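```bash
cat > fit.py <<'E'
from h import *
from scipy.optimize import least_squares
def fit(cam,uv,M,x0,st):
    uv=np.array(uv,float);M=np.array(M,float)/1e3
    def W(p):
        c,s=np.cos(p[2]),np.sin(p[2]); return np.c_[p[0]+c*M[:,0]-s*M[:,1],p[1]+s*M[:,0]+c*M[:,1],M[:,2]]
    r=least_squares(lambda p:(w2px(cam,W(p),st)-uv).ravel(),x0,x_scale=[.01,.01,.1],loss="soft_l1")
    return r.x,(w2px(cam,W(r.x),st)-uv)
E
python3 - <<'E'
from fit import *
uv=(np.array([(62,32),(250,33),(300,574),(132,575),(172,186),(186,299),(204,431)])+.5)/3.5-.5+[100,85]
M=[(-28,86,28),(28,86,28),(28,-86,28),(-28,-86,28),(0,41,28),(0,7,28),(0,-36,28)]
st=load("w3");p,r=fit("wrist",uv,M,[.497,-.168,-.178],st);print(p,np.degrees(p[2]),r.round(1))
uv=(np.array([(124,84),(184,560)])+.5)/3.5-.5+[100,85]
Pt=px2w("wrist",uv,.050,st);print(Pt,Pt.mean(0),np.degrees(np.arctan2(-(Pt[0]-Pt[1])[0],(Pt[0]-Pt[1])[1])))
E
```

```text
[ 0.49642105 -0.1685208  -0.18423122] -10.555671618803498 [[-0.6 -1.2]
 [ 0.6 -1.5]
 [ 0.1  0.9]
 [ 0.6  0.1]
 [ 0.3  0.4]
 [-0.2  0.3]
 [-1.   0.7]]
[[ 0.50833401 -0.09971307  0.05      ]
 [ 0.48324754 -0.23768656  0.05      ]] [ 0.49579077 -0.16869982  0.05      ] -10.304998076365631
```

```bash
python3 -m pendant '[{"grip":0.4,"translation":[-0.6,0.2,0],"turn":[0,0,0]},{"grip":0.4,"translation":[-1.6,0.4,0],"turn":[0,0,0]},{"grip":0.4,"translation":[-2.2,0.6,-1],"turn":[0,0,0]},{"grip":0.4,"translation":[-2.4,0.7,-1.5],"turn":[0,0,0]},{"grip":0.4,"translation":[-2.4,0.7,-2],"turn":[0,0,0]},{"grip":0.4,"translation":[-2.2,0.6,-2],"turn":[0,0,0]},{"grip":0.4,"translation":[-1.2,0.3,-2],"turn":[0,0,0]},{"grip":0.4,"translation":[-0.6,0.15,-2],"turn":[0,0,0]},{"grip":0.4,"translation":[0,0,-1],"turn":[0,0,0]},{"grip":0.4,"translation":[0,0,0],"turn":[0,0,0]}]'
python3 -m pendant '[{"grip":0.4,"translation":[0,0,0],"turn":[0,0,0]},{"grip":0.4,"translation":[0,0,0],"turn":[0,0,0]},{"grip":0.4,"translation":[0,0,0],"turn":[0,0,0]},{"grip":0.4,"translation":[0,0,0],"turn":[0,0,0]},{"grip":0.4,"translation":[0,0,0],"turn":[0,0,0]},{"grip":0.4,"translation":[0,0,0],"turn":[0,0,0]},{"grip":0.4,"translation":[0,0,0],"turn":[0,0,0]},{"grip":0.4,"translation":[0,0,0],"turn":[0,0,0]},{"grip":0.4,"translation":[0,0,0],"turn":[0,0,0]},{"grip":0.4,"translation":[0,0,0],"turn":[0,0,0]}]'
python3 - <<'E'
from h import *
st,_=grab("wrist","w4");T=R.from_rotvec(st["orientation"]).as_matrix();print(st["tool_pos"],T.round(4))
im=cv2.imread("pics/w4.png")[85:350,200:365];cv2.imwrite("pics/c4.png",cv2.resize(cv2.convertScaleAbs(im,alpha=1.5),None,fx=2.2,fy=2.2,interpolation=cv2.INTER_CUBIC))
E
```

```text
time: 10.3
tool_pos: [0.4946, -0.1687, 0.0837]
orientation: [-2.406, -2.015, 0.003]
force: [0.2, -0.0, -3.7]
finger_gap: 0.0514
gripper_force: 84.9
time: 11.13
tool_pos: [0.4964, -0.1694, 0.0854]
orientation: [2.408, 2.017, 0.0]
force: [0.0, 0.8, -4.0]
finger_gap: 0.0515
gripper_force: 85.0
[ 0.49638265 -0.16937828  0.08538223] [[ 1.754e-01  9.845e-01  1.000e-04]
 [ 9.845e-01 -1.754e-01 -0.000e+00]
 [-0.000e+00  1.000e-04 -1.000e+00]]
```

View pics/c4.png

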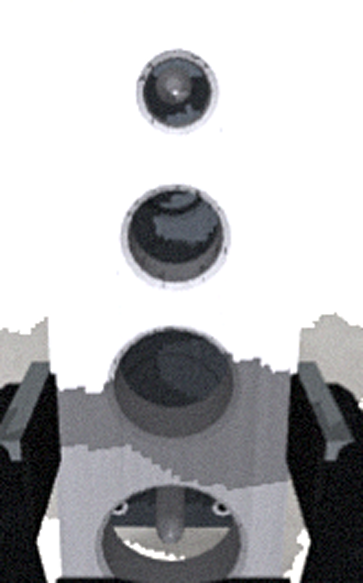

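The first post's tip shows near the centre of the plate's +y hole, at crop (174,88) against the hole's (177,90). The far post shows through the large hole at about (173,530). I'll check the alignment numerically.

```bash
python3 - <<'E'
from h import *
st=load("w4");T=R.from_rotvec(st["orientation"]).as_matrix()
f=lambda u,z:((px2w("wrist",[np.array(u)/2.2+[199.8,84.8]],z,st)-st["tool_pos"])@T).round(4)
print("post+",f((174,88),.052),f((174,88),.054),"post-",f((173,530),.052))
print("hole",f((177,90),.0984),f((176,236),.0984),f((174,382),.0984))
E
```

```text
post+ [[ 0.0699 -0.0001  0.0334]] [[ 0.07   -0.0001  0.0314]] post- [[-0.0677 -0.0004  0.0334]]
hole [[ 0.0703  0.0004 -0.013 ]] [[ 0.0413  0.0002 -0.013 ]] [[ 0.0083 -0.0002 -0.013 ]]
```

Aligned to within 0.5 mm, so I'll lower it.

```bash
python3 -m pendant '[{"grip":0.4,"translation":[0,0,-0.8],"turn":[0,0,0]},{"grip":0.4,"translation":[0,0,-1],"turn":[0,0,0]},{"grip":0.4,"translation":[0,0,-0.8],"turn":[0,0,0]},{"grip":0.4,"translation":[0,0,-0.7],"turn":[0,0,0]},{"grip":0.4,"translation":[0,0,-0.6],"turn":[0,0,0]},{"grip":0.4,"translation":[0,0,-0.5],"turn":[0,0,0]},{"grip":0.4,"translation":[0,0,-0.4],"turn":[0,0,0]},{"grip":0.4,"translation":[0,0,-0.3],"turn":[0,0,0]},{"grip":0.4,"translation":[0,0,-0.1],"turn":[0,0,0]},{"grip":0.4,"translation":[0,0,0],"turn":[0,0,0]}]'
```

```text
time: 12.02
tool_pos: [0.4964, -0.1694, 0.0332]
orientation: [2.408, 2.017, -0.0]
force: [-0.0, -0.8, -3.4]
finger_gap: 0.0517
gripper_force: 85.0
```

```bash
python3 -m pendant '[{"grip":0.4,"translation":[0,0,-0.1],"turn":[0,0,0]},{"grip":0.4,"translation":[0,0,-0.1],"turn":[0,0,0]},{"grip":0.4,"translation":[0,0,0],"turn":[0,0,0]},{"grip":0.8,"translation":[0,0,0],"turn":[0,0,0]},{"grip":1,"translation":[0,0,0],"turn":[0,0,0]},{"grip":1,"translation":[0,0,0],"turn":[0,0,0]},{"grip":1,"translation":[0,0,0],"turn":[0,0,0]},{"grip":1,"translation":[0,0,0],"turn":[0,0,0]},{"grip":1,"translation":[0,0,0.5],"turn":[0,0,0]},{"grip":1,"translation":[0,0,1.5],"turn":[0,0,0]}]'
python3 -m pendant '[{"grip":1,"translation":[0,0,2.5],"turn":[0,0,0]},{"grip":1,"translation":[0,0,3.5],"turn":[0,0,0]},{"grip":1,"translation":[0,0,4],"turn":[0,0,0]},{"grip":1,"translation":[0,0,3],"turn":[0,0,0]},{"grip":1,"translation":[0,0,2],"turn":[0,0,0]},{"grip":1,"translation":[0.2,0,0],"turn":[0,0,0]},{"grip":1,"translation":[0,0,0],"turn":[0,0,0]},{"grip":1,"translation":[0,0,0],"turn":[0,0,0]},{"grip":1,"translation":[0,0,0],"turn":[0,0,0]},{"grip":1,"translation":[0,0,0],"turn":[0,0,0]}]'
python3 - <<'E'
from h import *
st,_=grab("wrist","w5");print(st["tool_pos"])
E
```

```text
time: 12.85
tool_pos: [0.4949, -0.1689, 0.0504]
orientation: [-2.406, -2.015, 0.004]
force: [-0.2, 0.2, 0.1]
finger_gap: 0.0856
gripper_force: 0.0
time: 13.68
tool_pos: [0.4974, -0.1691, 0.2]
orientation: [-2.407, -2.016, 0.003]
force: [-0.4, -0.2, 0.2]
finger_gap: 0.0852
gripper_force: 0.0
[ 0.49736586 -0.16912364  0.19998899]
```

View pics/w5.png

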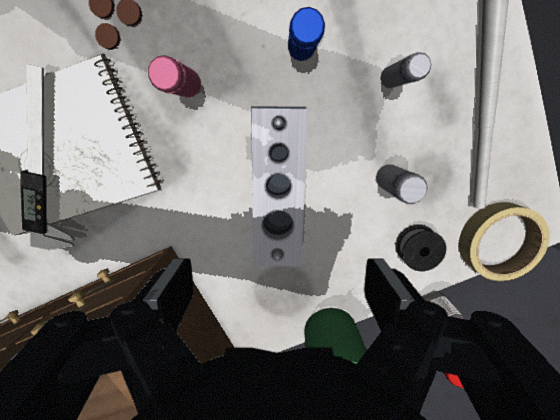

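The plate is seated over both posts. Holes are at (279,153), (278.5,185) and (278,223.5). Punch tops: 23 at (416,67), 30 at (412,187). Spool at (421,248), blue at (306,26) and pink at (167,72). Fitting the plate and punches.

```bash
python3 - <<'E'
from fit import *
im=cv2.imread("pics/w5.png")
a=cv2.convertScaleAbs(im[45:210,365:440],alpha=1.3);b=cv2.convertScaleAbs(im[100:275,240:315],alpha=1.6)
z=np.zeros((175,150,3),np.uint8);z[:165,:75]=a;z[:175,75:]=b
cv2.imwrite("pics/c5.png",cv2.resize(z,None,fx=3.4,fy=3.4,interpolation=cv2.INTER_CUBIC))
st=load("w5")
M=[(0,70,44),(0,41,44),(0,7,44),(0,-36,44),(-27,84,44),(27,84,44)]
p,r=fit("wrist",[(279,122.5),(279,153),(278.5,185),(278,223.5),(251,107),(306,107)],M,[.496,-.169,-.18],st);print(p,np.degrees(p[2]),r.round(1))
print(px2w("wrist",[(416,67),(412,187)],.07,st).round(4))
E
```

```text
[ 0.4966229  -0.16848761 -0.18047381] -10.340387380936063 [[-0.3 -0.4]
 [-0.4 -0.9]
 [-0.   0.4]
 [ 0.3  1. ]
 [-0.2 -0.1]
 [ 0.9  0.2]]
[[ 0.6325 -0.0749  0.07  ]
 [ 0.6236 -0.1796  0.07  ]]
```

View pics/c5.png

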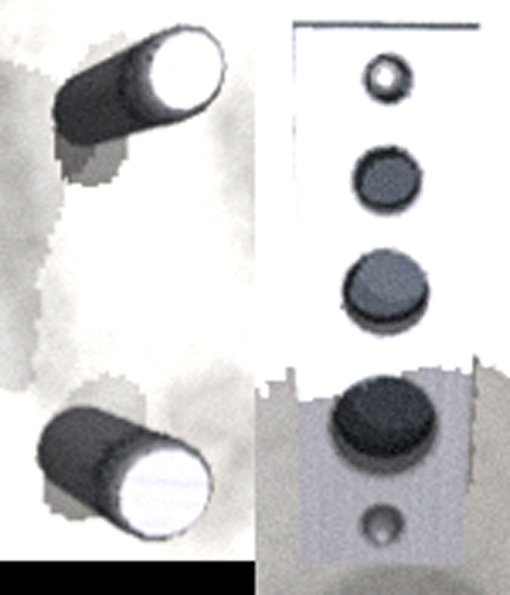

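```bash
python3 -m pendant '[{"grip":1,"translation":[0.6,-0.1,0],"turn":[0,0,0]},{"grip":1,"translation":[1.6,-0.2,0],"turn":[0,0,0]},{"grip":1,"translation":[2.2,-0.2,-1],"turn":[0,0,0]},{"grip":1,"translation":[2.3,-0.2,-1.5],"turn":[0,0,0]},{"grip":1,"translation":[2.3,-0.2,-1.5],"turn":[0,0,0]},{"grip":1,"translation":[2.0,-0.2,-1.5],"turn":[0,0,0]},{"grip":1,"translation":[1.2,-0.1,-1.5],"turn":[0,0,0]},{"grip":1,"translation":[0.5,-0.1,-1],"turn":[0,0,0]},{"grip":1,"translation":[0,0,0],"turn":[0,0,0]},{"grip":1,"translation":[0,0,0],"turn":[0,0,0]}]'
python3 -m pendant '[{"grip":1,"translation":[0,0,0],"turn":[0,0,0]},{"grip":1,"translation":[0,0,0],"turn":[0,0,0]},{"grip":1,"translation":[0,0,0],"turn":[0,0,0]},{"grip":1,"translation":[0,0,-1],"turn":[0,0,0]},{"grip":1,"translation":[0,0,-2],"turn":[0,0,0]},{"grip":1,"translation":[0,0,-2],"turn":[0,0,0]},{"grip":1,"translation":[0,0,-1.5],"turn":[0,0,0]},{"grip":1,"translation":[0,0,-1],"turn":[0,0,0]},{"grip":1,"translation":[0,0,-0.5],"turn":[0,0,0]},{"grip":1,"translation":[0,0,0],"turn":[0,0,0]}]'
```

```text
time: 14.57
tool_pos: [0.6245, -0.1826, 0.1206]
orientation: [-2.408, -2.016, 0.003]
force: [0.2, -0.1, 0.2]
finger_gap: 0.0855
gripper_force: 0.0
time: 15.4
tool_pos: [0.6246, -0.1821, 0.0403]
orientation: [-2.407, -2.016, 0.002]
force: [-0.2, 0.1, -0.1]
finger_gap: 0.0853
gripper_force: 0.0
```

```bash
python3 -m pendant '[{"grip":0.2,"translation":[0,0,0],"turn":[0,0,0]},{"grip":0.2,"translation":[0,0,0],"turn":[0,0,0]},{"grip":0.2,"translation":[0,0,0],"turn":[0,0,0]},{"grip":0.2,"translation":[0,0,0],"turn":[0,0,0]},{"grip":0.2,"translation":[0,0,0],"turn":[0,0,0]},{"grip":0.2,"translation":[0,0,0],"turn":[0,0,0]},{"grip":0.2,"translation":[0,0,0],"turn":[0,0,0]},{"grip":0.2,"translation":[0,0,0],"turn":[0,0,0]},{"grip":0.2,"translation":[0,0,0],"turn":[0,0,0]},{"grip":0.2,"translation":[0,0,0],"turn":[0,0,0]}]' 60
python3 -m pendant '[{"grip":0.2,"translation":[0,0,0.5],"turn":[0,0,0]},{"grip":0.2,"translation":[0,0,1],"turn":[0,0,0]},{"grip":0.2,"translation":[0,0,2],"turn":[0,0,0]},{"grip":0.2,"translation":[0,0,2],"turn":[0,0,0]},{"grip":0.2,"translation":[0,0,2],"turn":[0,0,0]},{"grip":0.2,"translation":[0,0,1],"turn":[0,0,0]},{"grip":0.2,"translation":[0,0,0],"turn":[0,0,0]},{"grip":0.2,"translation":[0,0,0],"turn":[0,0,0]},{"grip":0.2,"translation":[0,0,0],"turn":[0,0,0]},{"grip":0.2,"translation":[0,0,0],"turn":[0,0,0]}]'
python3 - <<'E'
from h import *
st,_=grab("wrist","w6");print(st["tool_pos"])
im=cv2.imread("pics/w6.png")[180:400,190:370];cv2.imwrite("pics/c6.png",cv2.resize(cv2.convertScaleAbs(im,alpha=1.5),None,fx=2.5,fy=2.5,interpolation=cv2.INTER_CUBIC))
E
```

```text
time: 16.23
tool_pos: [0.6256, -0.1825, 0.0423]
orientation: [2.408, 2.017, 0.001]
force: [-2.1, 0.6, 6.1]
finger_gap: 0.028
gripper_force: 59.2
time: 17.07
tool_pos: [0.6243, -0.1818, 0.1247]
orientation: [-2.406, -2.016, 0.003]
force: [0.6, 0.4, -3.2]
finger_gap: 0.0282
gripper_force: 59.7
[ 0.62429455 -0.18179372  0.12465944]
```

View pics/c6.png

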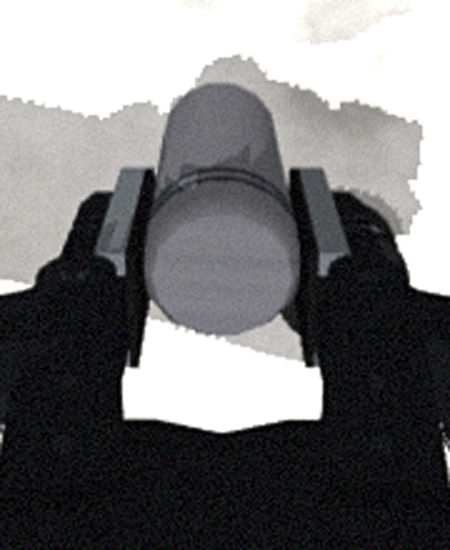

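Punch 30 is held upright. Its top disc in the crop is centred near (222,268), with its lower edge at y=335.

```bash
python3 - <<'E'
from h import *
st=load("w6");T=R.from_rotvec(st["orientation"]).as_matrix()
for u in((222,268),(222,335),(145,262),(300,262)):
  print(((px2w("wrist",[np.array(u)/2.5+[189.8,179.8]],st["tool_pos"][2]+.028,st)-st["tool_pos"])@T).round(4))
# predicted silhouette for cx=0
p=st["tool_pos"]
for cx in(-.002,0,.002):
  t=np.linspace(0,6.28,60);L=np.c_[cx+.015*np.cos(t),.015*np.sin(t),-.027+0*t]
  b=np.c_[cx+.015*np.cos(t),.015*np.sin(t),.042+0*t]
  f=lambda L:(w2px("wrist",p+L@T.T,st)-[189.8,179.8])*2.5
  q=f(L);q2=f(b);print(cx,"top disc rows",q[:,1].min().round(),q[:,1].max().round(),"cols",q[:,0].min().round(),q[:,0].max().round(),"foot rows min",q2[:,1].min().round(),q2[:,0].min().round(),q2[:,0].max().round())
print(T.round(3))
E
```

```text
[[ 0.0018 -0.0003 -0.028 ]]
[[-0.0122 -0.0003 -0.028 ]]
[[ 0.003  -0.0139 -0.028 ]]
[[ 0.003   0.0135 -0.028 ]]
-0.002 top disc rows 208.0 354.0 cols 140.0 307.0 foot rows min 86.0 167.0 279.0
0 top disc rows 198.0 344.0 cols 140.0 307.0 foot rows min 79.0 167.0 279.0
0.002 top disc rows 187.0 335.0 cols 140.0 308.0 foot rows min 72.0 167.0 279.0
[[ 0.175  0.985 -0.003]
 [ 0.985 -0.175  0.001]
 [ 0.    -0.003 -1.   ]]
```

```bash
python3 -m pendant '[{"grip":0.2,"translation":[-0.6,-0.1,0],"turn":[0,0,0]},{"grip":0.2,"translation":[-1.6,-0.3,0],"turn":[0,0,0]},{"grip":0.2,"translation":[-2.4,-0.4,0],"turn":[0,0,0]},{"grip":0.2,"translation":[-2.6,-0.4,0],"turn":[0,0,0]},{"grip":0.2,"translation":[-2.6,-0.4,0],"turn":[0,0,0]},{"grip":0.2,"translation":[-2.0,-0.4,0],"turn":[0,0,0]},{"grip":0.2,"translation":[-1.2,-0.2,-0.5],"turn":[0,0,0]},{"grip":0.2,"translation":[-0.4,0,-1],"turn":[0,0,0]},{"grip":0.2,"translation":[0,0,-1],"turn":[0,0,0]},{"grip":0.2,"translation":[0,0,0],"turn":[0,0,0]}]'
python3 -m pendant '[{"grip":0.2,"translation":[0,0,0],"turn":[0,0,0]},{"grip":0.2,"translation":[0,0,0],"turn":[0,0,0]},{"grip":0.2,"translation":[0,0,0],"turn":[0,0,0]},{"grip":0.2,"translation":[0,0,0],"turn":[0,0,0]},{"grip":0.2,"translation":[0,0,0],"turn":[0,0,0]},{"grip":0.2,"translation":[0,0,0],"turn":[0,0,0]},{"grip":0.2,"translation":[0,0,0],"turn":[0,0,0]},{"grip":0.2,"translation":[0,0,0],"turn":[0,0,0]},{"grip":0.2,"translation":[0,0,0],"turn":[0,0,0]},{"grip":0.2,"translation":[0,0,0],"turn":[0,0,0]}]'
```

```text
time: 17.95
tool_pos: [0.4904, -0.2031, 0.0991]
orientation: [-2.405, -2.016, 0.003]
force: [-1.2, -0.0, -4.0]
finger_gap: 0.028
gripper_force: 59.7
time: 18.78
tool_pos: [0.4914, -0.2044, 0.1014]
orientation: [2.408, 2.017, 0.0]
force: [0.0, 0.1, -3.6]
finger_gap: 0.028
gripper_force: 59.7
```

```bash
python3 -m pendant '[{"grip":0.2,"translation":[-0.1,0.04,-0.4],"turn":[0,0,0]},{"grip":0.2,"translation":[0,0,-0.4],"turn":[0,0,0]},{"grip":0.2,"translation":[0,0,-0.4],"turn":[0,0,0]},{"grip":0.2,"translation":[0,0,-0.3],"turn":[0,0,0]},{"grip":0.2,"translation":[0,0,-0.2],"turn":[0,0,0]},{"grip":0.2,"translation":[0,0,-0.2],"turn":[0,0,0]},{"grip":0.2,"translation":[0,0,-0.1],"turn":[0,0,0]},{"grip":0.2,"translation":[0,0,-0.1],"turn":[0,0,0]},{"grip":0.2,"translation":[0,0,0],"turn":[0,0,0]},{"grip":0.2,"translation":[0,0,0],"turn":[0,0,0]}]'
```

```text
time: 19.62
tool_pos: [0.4905, -0.2041, 0.0804]
orientation: [2.408, 2.017, 0.0]
force: [0.1, -0.1, -3.5]
finger_gap: 0.0282
gripper_force: 59.8
```

No contact and the foot is already below the plate's top, so I'll continue down and release.

```bash
python3 -m pendant '[{"grip":0.2,"translation":[0,0,-0.3],"turn":[0,0,0]},{"grip":0.2,"translation":[0,0,-0.3],"turn":[0,0,0]},{"grip":0.2,"translation":[0,0,-0.3],"turn":[0,0,0]},{"grip":0.2,"translation":[0,0,-0.3],"turn":[0,0,0]},{"grip":0.2,"translation":[0,0,-0.3],"turn":[0,0,0]},{"grip":0.2,"translation":[0,0,-0.3],"turn":[0,0,0]},{"grip":0.2,"translation":[0,0,-0.3],"turn":[0,0,0]},{"grip":0.2,"translation":[0,0,-0.2],"turn":[0,0,0]},{"grip":0.2,"translation":[0,0,0],"turn":[0,0,0]},{"grip":0.2,"translation":[0,0,0],"turn":[0,0,0]}]'
```

```text
time: 20.45
tool_pos: [0.4903, -0.204, 0.0573]
orientation: [-2.408, -2.017, 0.0]
force: [0.3, 0.5, -3.5]
finger_gap: 0.0282
gripper_force: 59.8
```

```bash
python3 -m pendant '[{"grip":0.2,"translation":[0,0,-0.1],"turn":[0,0,0]},{"grip":0.5,"translation":[0,0,0],"turn":[0,0,0]},{"grip":1,"translation":[0,0,0],"turn":[0,0,0]},{"grip":1,"translation":[0,0,0],"turn":[0,0,0]},{"grip":1,"translation":[0,0,0],"turn":[0,0,0]},{"grip":1,"translation":[0,0,0],"turn":[0,0,0]},{"grip":1,"translation":[0,0,1],"turn":[0,0,0]},{"grip":1,"translation":[0,0,2],"turn":[0,0,0]},{"grip":1,"translation":[0,0,3],"turn":[0,0,0]},{"grip":1,"translation":[0,0,3],"turn":[0,0,0]}]'
python3 -m pendant '[{"grip":1,"translation":[0.8,0.7,0.5],"turn":[0,0,0]},{"grip":1,"translation":[1.8,1.6,0],"turn":[0,0,0]},{"grip":1,"translation":[2.4,2.2,0],"turn":[0,0,0]},{"grip":1,"translation":[2.6,2.3,0],"turn":[0,0,0]},{"grip":1,"translation":[2.6,2.3,0],"turn":[0,0,0]},{"grip":1,"translation":[2.2,2.0,0],"turn":[0,0,0]},{"grip":1,"translation":[1.4,1.2,-1],"turn":[0,0,0]},{"grip":1,"translation":[0.8,0.7,-1],"turn":[0,0,0]},{"grip":1,"translation":[0,0,-0.6],"turn":[0,0,0]},{"grip":1,"translation":[0,0,0],"turn":[0,0,0]}]'
python3 -m pendant '[{"grip":1,"translation":[0,0,0],"turn":[0,0,0]},{"grip":1,"translation":[0,0,0],"turn":[0,0,0]},{"grip":1,"translation":[0,0,0],"turn":[0,0,0]},{"grip":1,"translation":[0,0,0],"turn":[0,0,0]},{"grip":1,"translation":[0,0,0],"turn":[0,0,0]},{"grip":1,"translation":[0,0,0],"turn":[0,0,0]},{"grip":1,"translation":[0,0,0],"turn":[0,0,0]},{"grip":1,"translation":[0,0,0],"turn":[0,0,0]},{"grip":1,"translation":[0,0,0],"turn":[0,0,0]},{"grip":1,"translation":[0,0,0],"turn":[0,0,0]}]'
python3 - <<'E'
from h import *
st,_=grab("wrist","w7");grab("top","top7");T=R.from_rotvec(st["orientation"]).as_matrix();print(st["tool_pos"],T.round(3))
for P in ([.636,-.0742,.07],[.6475,.0238,.07]): print(w2px("wrist",P,st).round())
E
```

```text
time: 21.28
tool_pos: [0.4896, -0.204, 0.1475]
orientation: [-2.408, -2.016, 0.002]
force: [0.3, 1.0, -0.5]
finger_gap: 0.0853
gripper_force: 0.0
time: 22.12
tool_pos: [0.6344, -0.0743, 0.1233]
orientation: [-2.407, -2.016, 0.006]
force: [-1.0, 0.1, -0.7]
finger_gap: 0.0855
gripper_force: 0.0
time: 22.95
tool_pos: [0.6364, -0.0739, 0.1254]
orientation: [2.408, 2.017, 0.0]
force: [-0.6, -0.2, 0.3]
finger_gap: 0.0857
gripper_force: 0.0
[ 0.63639151 -0.07392498  0.12535739] [[ 0.175  0.985  0.   ]
 [ 0.985 -0.175 -0.   ]
 [-0.     0.    -1.   ]]
[[278. 226.]]
[[269.  77.]]
```

View pics/w7.png

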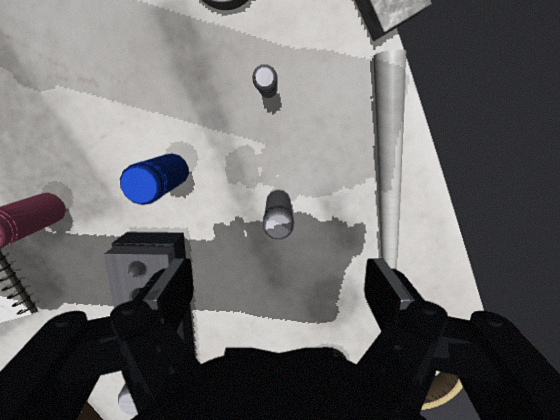

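Punch 23's top is at (279,226), exactly as predicted. Punch 16's top is at (264,76), which puts it at about (0.644, 0.025). Descending onto punch 23.

```bash
python3 -m pendant '[{"grip":1,"translation":[0,0,-1],"turn":[0,0,0]},{"grip":1,"translation":[0,0,-2],"turn":[0,0,0]},{"grip":1,"translation":[0,0,-2],"turn":[0,0,0]},{"grip":1,"translation":[0,0,-1.8],"turn":[0,0,0]},{"grip":1,"translation":[0,0,-1.2],"turn":[0,0,0]},{"grip":1,"translation":[0,0,-0.5],"turn":[0,0,0]},{"grip":1,"translation":[0,0,0],"turn":[0,0,0]},{"grip":1,"translation":[0,0,0],"turn":[0,0,0]},{"grip":1,"translation":[0,0,0],"turn":[0,0,0]},{"grip":0.1,"translation":[0,0,0],"turn":[0,0,0]}]' 50
python3 -m pendant '[{"grip":0.1,"translation":[0,0,0],"turn":[0,0,0]},{"grip":0.1,"translation":[0,0,0],"turn":[0,0,0]},{"grip":0.1,"translation":[0,0,0],"turn":[0,0,0]},{"grip":0.1,"translation":[0,0,0],"turn":[0,0,0]},{"grip":0.1,"translation":[0,0,0],"turn":[0,0,0]},{"grip":0.1,"translation":[0,0,0],"turn":[0,0,0]},{"grip":0.1,"translation":[0,0,0],"turn":[0,0,0]},{"grip":0.1,"translation":[0,0,0],"turn":[0,0,0]},{"grip":0.1,"translation":[0,0,0],"turn":[0,0,0]},{"grip":0.1,"translation":[0,0,0],"turn":[0,0,0]}]'
python3 -m pendant '[{"grip":0.1,"translation":[0,0,0.5],"turn":[0,0,0]},{"grip":0.1,"translation":[0,0,1],"turn":[0,0,0]},{"grip":0.1,"translation":[0,0,2],"turn":[0,0,0]},{"grip":0.1,"translation":[0,0,2],"turn":[0,0,0]},{"grip":0.1,"translation":[0,0,2],"turn":[0,0,0]},{"grip":0.1,"translation":[0,0,2],"turn":[0,0,0]},{"grip":0.1,"translation":[0,0,1],"turn":[0,0,0]},{"grip":0.1,"translation":[0,0,0],"turn":[0,0,0]},{"grip":0.1,"translation":[0,0,0],"turn":[0,0,0]},{"grip":0.1,"translation":[0,0,0],"turn":[0,0,0]}]'
```

```text
time: 23.88
tool_pos: [0.6374, -0.0742, 0.0416]
orientation: [2.407, 2.016, 0.003]
force: [-0.2, -0.1, 0.7]
finger_gap: 0.0756
gripper_force: 0.0
time: 24.72
tool_pos: [0.6364, -0.074, 0.0408]
orientation: [-2.408, -2.017, -0.0]
force: [-2.1, 1.6, 5.6]
finger_gap: 0.0212
gripper_force: 49.2
time: 25.55
tool_pos: [0.6354, -0.0736, 0.144]
orientation: [-2.407, -2.016, 0.003]
force: [-0.2, -0.1, -2.2]
finger_gap: 0.0211
gripper_force: 49.2
```

```bash
python3 -m pendant '[{"grip":0.1,"translation":[-0.6,-0.4,0],"turn":[0,0,0]},{"grip":0.1,"translation":[-1.6,-1.0,0],"turn":[0,0,0]},{"grip":0.1,"translation":[-2.4,-1.5,0],"turn":[0,0,0]},{"grip":0.1,"translation":[-2.6,-1.6,0],"turn":[0,0,0]},{"grip":0.1,"translation":[-2.6,-1.6,0],"turn":[0,0,0]},{"grip":0.1,"translation":[-2.2,-1.4,0],"turn":[0,0,0]},{"grip":0.1,"translation":[-1.3,-0.9,-1],"turn":[0,0,0]},{"grip":0.1,"translation":[-0.5,-0.4,-2],"turn":[0,0,0]},{"grip":0.1,"translation":[0,0,-1.5],"turn":[0,0,0]},{"grip":0.1,"translation":[0,0,0],"turn":[0,0,0]}]'
python3 -m pendant '[{"grip":0.1,"translation":[0,0,0],"turn":[0,0,0]},{"grip":0.1,"translation":[0,0,0],"turn":[0,0,0]},{"grip":0.1,"translation":[0,0,0],"turn":[0,0,0]},{"grip":0.1,"translation":[0,0,0],"turn":[0,0,0]},{"grip":0.1,"translation":[0,0,0],"turn":[0,0,0]},{"grip":0.1,"translation":[0,0,0],"turn":[0,0,0]},{"grip":0.1,"translation":[0,0,0],"turn":[0,0,0]},{"grip":0.1,"translation":[0,0,0],"turn":[0,0,0]},{"grip":0.1,"translation":[0,0,0],"turn":[0,0,0]},{"grip":0.1,"translation":[0,0,0],"turn":[0,0,0]}]'
```

```text
time: 26.38
tool_pos: [0.4943, -0.1616, 0.0971]
orientation: [-2.406, -2.011, 0.008]
force: [0.0, 0.8, -2.3]
finger_gap: 0.0216
gripper_force: 49.2
time: 27.22
tool_pos: [0.4984, -0.162, 0.1004]
orientation: [2.408, 2.017, 0.0]
force: [-0.5, 0.7, -2.5]
finger_gap: 0.0214
gripper_force: 49.2
```

```bash
python3 -m pendant '[{"grip":0.1,"translation":[-0.05,0.03,-0.4],"turn":[0,0,0]},{"grip":0.1,"translation":[0,0,-0.4],"turn":[0,0,0]},{"grip":0.1,"translation":[0,0,-0.4],"turn":[0,0,0]},{"grip":0.1,"translation":[0,0,-0.3],"turn":[0,0,0]},{"grip":0.1,"translation":[0,0,-0.2],"turn":[0,0,0]},{"grip":0.1,"translation":[0,0,-0.2],"turn":[0,0,0]},{"grip":0.1,"translation":[0,0,-0.1],"turn":[0,0,0]},{"grip":0.1,"translation":[0,0,-0.1],"turn":[0,0,0]},{"grip":0.1,"translation":[0,0,0],"turn":[0,0,0]},{"grip":0.1,"translation":[0,0,0],"turn":[0,0,0]}]'
```

```text
time: 28.05
tool_pos: [0.498, -0.1617, 0.0794]
orientation: [2.408, 2.017, 0.0]
force: [-0.3, 0.5, -2.2]
finger_gap: 0.0213
gripper_force: 49.3
```

```bash
python3 -m pendant '[{"grip":0.1,"translation":[0,0,-0.3],"turn":[0,0,0]},{"grip":0.1,"translation":[0,0,-0.3],"turn":[0,0,0]},{"grip":0.1,"translation":[0,0,-0.3],"turn":[0,0,0]},{"grip":0.1,"translation":[0,0,-0.3],"turn":[0,0,0]},{"grip":0.1,"translation":[0,0,-0.3],"turn":[0,0,0]},{"grip":0.1,"translation":[0,0,-0.3],"turn":[0,0,0]},{"grip":0.1,"translation":[0,0,-0.3],"turn":[0,0,0]},{"grip":0.1,"translation":[0,0,-0.2],"turn":[0,0,0]},{"grip":0.1,"translation":[0,0,0],"turn":[0,0,0]},{"grip":0.1,"translation":[0,0,0],"turn":[0,0,0]}]'
```

```text
time: 28.88
tool_pos: [0.4978, -0.1617, 0.0563]
orientation: [-2.408, -2.017, 0.0]
force: [0.2, -0.5, -2.0]
finger_gap: 0.0209
gripper_force: 49.3
```

```bash
python3 -m pendant '[{"grip":0.1,"translation":[0,0,-0.1],"turn":[0,0,0]},{"grip":0.5,"translation":[0,0,0],"turn":[0,0,0]},{"grip":1,"translation":[0,0,0],"turn":[0,0,0]},{"grip":1,"translation":[0,0,0],"turn":[0,0,0]},{"grip":1,"translation":[0,0,0],"turn":[0,0,0]},{"grip":1,"translation":[0,0,0],"turn":[0,0,0]},{"grip":1,"translation":[0,0,1],"turn":[0,0,0]},{"grip":1,"translation":[0,0,2],"turn":[0,0,0]},{"grip":1,"translation":[0,0,3],"turn":[0,0,0]},{"grip":1,"translation":[0,0,3],"turn":[0,0,0]}]'
python3 -m pendant '[{"grip":1,"translation":[0.8,1.0,0.5],"turn":[0,0,0]},{"grip":1,"translation":[1.8,2.3,0],"turn":[0,0,0]},{"grip":1,"translation":[2.3,3.0,0],"turn":[0,0,0]},{"grip":1,"translation":[2.4,3.0,0],"turn":[0,0,0]},{"grip":1,"translation":[2.4,3.0,0],"turn":[0,0,0]},{"grip":1,"translation":[2.3,3.0,0],"turn":[0,0,0]},{"grip":1,"translation":[1.6,2.1,-1],"turn":[0,0,0]},{"grip":1,"translation":[0.8,1.0,-1],"turn":[0,0,0]},{"grip":1,"translation":[0.2,0.2,-0.6],"turn":[0,0,0]},{"grip":1,"translation":[0,0,0],"turn":[0,0,0]}]'
python3 -m pendant '[{"grip":1,"translation":[0,0,0],"turn":[0,0,0]},{"grip":1,"translation":[0,0,0],"turn":[0,0,0]},{"grip":1,"translation":[0,0,0],"turn":[0,0,0]},{"grip":1,"translation":[0,0,0],"turn":[0,0,0]},{"grip":1,"translation":[0,0,0],"turn":[0,0,0]},{"grip":1,"translation":[0,0,0],"turn":[0,0,0]},{"grip":1,"translation":[0,0,0],"turn":[0,0,0]},{"grip":1,"translation":[0,0,0],"turn":[0,0,0]},{"grip":1,"translation":[0,0,0],"turn":[0,0,0]},{"grip":1,"translation":[0,0,0],"turn":[0,0,0]}]'
python3 - <<'E'
from h import *
st,im=grab("wrist","w8");print(st["tool_pos"])
u=w2px("wrist",[.6442,.0251,.07],st)[0];print(u.round(1))
c=im[int(u[1])-50:int(u[1])+50,int(u[0])-50:int(u[0])+50]
g=cv2.cvtColor(c,cv2.COLOR_RGB2GRAY);b=cv2.imread("pics/top7.png")[140:280,250:400]
z=np.hstack([cv2.resize(c[:,:,::-1],(400,400)),cv2.resize(b,(400,400))]);cv2.imwrite("pics/c8.png",z)
E
```

```text
time: 29.72
tool_pos: [0.4971, -0.1618, 0.1465]
orientation: [-2.408, -2.016, 0.002]
force: [0.8, -0.3, -0.3]
finger_gap: 0.0853
gripper_force: 0.0
time: 30.55
tool_pos: [0.6421, 0.024, 0.1222]
orientation: [-2.407, -2.017, 0.007]
force: [-0.0, -0.7, -0.2]
finger_gap: 0.0854
gripper_force: 0.0
time: 31.38
tool_pos: [0.6439, 0.0244, 0.1243]
orientation: [2.408, 2.017, -0.0]
force: [-0.6, 0.5, 0.3]
finger_gap: 0.0856
gripper_force: 0.0
[0.6438748  0.02436543 0.12434029]
[279.2 225.3]
```

View pics/c8.png

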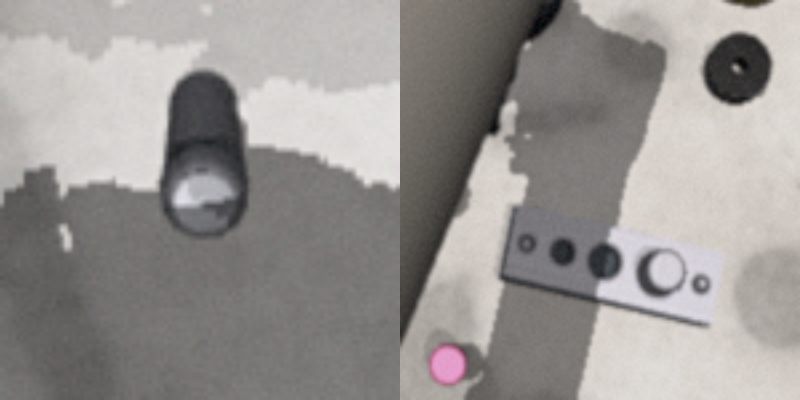

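Left half: punch 16's top is about 2 mm further along +y than assumed. Right half (top view): punch 30 stands in the large hole. I'll correct the position and grasp punch 16.

```bash
python3 -m pendant '[{"grip":1,"translation":[0.1,0.25,-1],"turn":[0,0,0]},{"grip":1,"translation":[0,0,-2],"turn":[0,0,0]},{"grip":1,"translation":[0,0,-2],"turn":[0,0,0]},{"grip":1,"translation":[0,0,-1.8],"turn":[0,0,0]},{"grip":1,"translation":[0,0,-1.2],"turn":[0,0,0]},{"grip":1,"translation":[0,0,-0.4],"turn":[0,0,0]},{"grip":1,"translation":[0,0,0],"turn":[0,0,0]},{"grip":1,"translation":[0,0,0],"turn":[0,0,0]},{"grip":1,"translation":[0,0,0],"turn":[0,0,0]},{"grip":0,"translation":[0,0,0],"turn":[0,0,0]}]' 40
python3 -m pendant '[{"grip":0,"translation":[0,0,0],"turn":[0,0,0]},{"grip":0,"translation":[0,0,0],"turn":[0,0,0]},{"grip":0,"translation":[0,0,0],"turn":[0,0,0]},{"grip":0,"translation":[0,0,0],"turn":[0,0,0]},{"grip":0,"translation":[0,0,0],"turn":[0,0,0]},{"grip":0,"translation":[0,0,0],"turn":[0,0,0]},{"grip":0,"translation":[0,0,0],"turn":[0,0,0]},{"grip":0,"translation":[0,0,0],"turn":[0,0,0]},{"grip":0,"translation":[0,0,0],"turn":[0,0,0]},{"grip":0,"translation":[0,0,0],"turn":[0,0,0]}]'
python3 -m pendant '[{"grip":0,"translation":[0,0,0.5],"turn":[0,0,0]},{"grip":0,"translation":[0,0,1],"turn":[0,0,0]},{"grip":0,"translation":[0,0,2],"turn":[0,0,0]},{"grip":0,"translation":[0,0,2],"turn":[0,0,0]},{"grip":0,"translation":[0,0,2],"turn":[0,0,0]},{"grip":0,"translation":[0,0,2],"turn":[0,0,0]},{"grip":0,"translation":[0,0,1],"turn":[0,0,0]},{"grip":0,"translation":[0,0,0],"turn":[0,0,0]},{"grip":0,"translation":[0,0,0],"turn":[0,0,0]},{"grip":0,"translation":[0,0,0],"turn":[0,0,0]}]'
```

```text
time: 32.27
tool_pos: [0.6459, 0.0267, 0.0416]
orientation: [2.407, 2.016, 0.003]
force: [-0.1, 0.6, 0.9]
finger_gap: 0.0756
gripper_force: 0.0
time: 33.1
tool_pos: [0.6451, 0.0268, 0.0406]
orientation: [2.408, 2.017, 0.001]
force: [-0.2, -0.8, 2.3]
finger_gap: 0.0145
gripper_force: 39.1
time: 33.93
tool_pos: [0.6439, 0.027, 0.1441]
orientation: [-2.407, -2.017, 0.003]
force: [0.6, -0.1, -1.6]
finger_gap: 0.0149
gripper_force: 39.0
```

```bash
python3 -m pendant '[{"grip":0,"translation":[-0.6,-0.7,0],"turn":[0,0,0]},{"grip":0,"translation":[-1.6,-1.8,0],"turn":[0,0,0]},{"grip":0,"translation":[-2.3,-2.5,0],"turn":[0,0,0]},{"grip":0,"translation":[-2.4,-2.6,0],"turn":[0,0,0]},{"grip":0,"translation":[-2.4,-2.6,0],"turn":[0,0,0]},{"grip":0,"translation":[-2.3,-2.5,0],"turn":[0,0,0]},{"grip":0,"translation":[-1.6,-1.8,0],"turn":[0,0,0]},{"grip":0,"translation":[-0.9,-1.0,-1.5],"turn":[0,0,0]},{"grip":0,"translation":[0,0,-2],"turn":[0,0,0]},{"grip":0,"translation":[0,0,-1],"turn":[0,0,0]}]'
python3 -m pendant '[{"grip":0,"translation":[0,0,0],"turn":[0,0,0]},{"grip":0,"translation":[0,0,0],"turn":[0,0,0]},{"grip":0,"translation":[0,0,0],"turn":[0,0,0]},{"grip":0,"translation":[0,0,0],"turn":[0,0,0]},{"grip":0,"translation":[0,0,0],"turn":[0,0,0]},{"grip":0,"translation":[0,0,0],"turn":[0,0,0]},{"grip":0,"translation":[0,0,0],"turn":[0,0,0]},{"grip":0,"translation":[0,0,0],"turn":[0,0,0]},{"grip":0,"translation":[0,0,0],"turn":[0,0,0]},{"grip":0,"translation":[0,0,0],"turn":[0,0,0]}]'
```

```text
time: 34.77
tool_pos: [0.5008, -0.1291, 0.0982]
orientation: [-2.409, -2.012, 0.004]
force: [0.1, 0.1, -1.6]
finger_gap: 0.0146
gripper_force: 39.1
time: 35.6
tool_pos: [0.5039, -0.1281, 0.1004]
orientation: [2.408, 2.017, 0.0]
force: [-0.1, 0.3, -1.5]
finger_gap: 0.0147
gripper_force: 39.1
```

```bash
python3 -m pendant '[{"grip":0,"translation":[0,0,-0.4],"turn":[0,0,0]},{"grip":0,"translation":[0,0,-0.4],"turn":[0,0,0]},{"grip":0,"translation":[0,0,-0.4],"turn":[0,0,0]},{"grip":0,"translation":[0,0,-0.3],"turn":[0,0,0]},{"grip":0,"translation":[0,0,-0.2],"turn":[0,0,0]},{"grip":0,"translation":[0,0,-0.2],"turn":[0,0,0]},{"grip":0,"translation":[0,0,-0.1],"turn":[0,0,0]},{"grip":0,"translation":[0,0,-0.1],"turn":[0,0,0]},{"grip":0,"translation":[0,0,0],"turn":[0,0,0]},{"grip":0,"translation":[0,0,0],"turn":[0,0,0]}]'
```

```text
time: 36.43
tool_pos: [0.504, -0.1282, 0.0794]
orientation: [2.408, 2.017, 0.0]
force: [0.0, -0.2, -1.5]
finger_gap: 0.0149
gripper_force: 39.1
```

```bash
python3 -m pendant '[{"grip":0,"translation":[0,0,-0.3],"turn":[0,0,0]},{"grip":0,"translation":[0,0,-0.3],"turn":[0,0,0]},{"grip":0,"translation":[0,0,-0.3],"turn":[0,0,0]},{"grip":0,"translation":[0,0,-0.3],"turn":[0,0,0]},{"grip":0,"translation":[0,0,-0.3],"turn":[0,0,0]},{"grip":0,"translation":[0,0,-0.3],"turn":[0,0,0]},{"grip":0,"translation":[0,0,-0.3],"turn":[0,0,0]},{"grip":0,"translation":[0,0,-0.2],"turn":[0,0,0]},{"grip":0,"translation":[0,0,0],"turn":[0,0,0]},{"grip":0,"translation":[0,0,0],"turn":[0,0,0]}]'
```

```text
time: 37.27
tool_pos: [0.5038, -0.1282, 0.0563]
orientation: [-2.408, -2.017, 0.0]
force: [0.2, -0.3, -1.6]
finger_gap: 0.0147
gripper_force: 39.1
```

Foot is about 15 mm above the bench. Releasing, lifting clear and backing off for a check.

```bash
python3 -m pendant '[{"grip":0,"translation":[0,0,-0.1],"turn":[0,0,0]},{"grip":0.5,"translation":[0,0,0],"turn":[0,0,0]},{"grip":1,"translation":[0,0,0],"turn":[0,0,0]},{"grip":1,"translation":[0,0,0],"turn":[0,0,0]},{"grip":1,"translation":[0,0,0],"turn":[0,0,0]},{"grip":1,"translation":[0,0,0],"turn":[0,0,0]},{"grip":1,"translation":[0,0,1],"turn":[0,0,0]},{"grip":1,"translation":[0,0,2],"turn":[0,0,0]},{"grip":1,"translation":[0,0,3],"turn":[0,0,0]},{"grip":1,"translation":[0,0,3],"turn":[0,0,0]}]'
python3 -m pendant '[{"grip":1,"translation":[0,-0.5,3],"turn":[0,0,0]},{"grip":1,"translation":[0,-1,2],"turn":[0,0,0]},{"grip":1,"translation":[0,-1,1],"turn":[0,0,0]},{"grip":1,"translation":[0,-1,0],"turn":[0,0,0]},{"grip":1,"translation":[0,-0.5,0],"turn":[0,0,0]},{"grip":1,"translation":[0,0,0],"turn":[0,0,0]},{"grip":1,"translation":[0,0,0],"turn":[0,0,0]},{"grip":1,"translation":[0,0,0],"turn":[0,0,0]},{"grip":1,"translation":[0,0,0],"turn":[0,0,0]},{"grip":1,"translation":[0,0,0],"turn":[0,0,0]}]'
python3 - <<'E'
from h import *
st,a=grab("wrist","w9");_,b=grab("scene","s9")
y=np.array([.1805,.9836]);o=np.array([.4965,-.1686])
for d in(41,7,-36):
  p=o+y*d/1e3;print(d,w2px("wrist",[*p,.084],st).round(),w2px("scene",[*p,.084]).round())
z=np.hstack([cv2.resize(a[60:300,160:400],(400,400)),cv2.resize(b[140:260,260:380],(400,400),interpolation=cv2.INTER_CUBIC)])
cv2.imwrite("pics/c9.png",z[:,:,::-1])
E
```

```text
time: 38.1
tool_pos: [0.5031, -0.1284, 0.1465]
orientation: [-2.408, -2.016, 0.002]
force: [0.6, 0.1, 0.8]
finger_gap: 0.0858
gripper_force: 0.0
time: 38.93
tool_pos: [0.5037, -0.1676, 0.2047]
orientation: [-2.407, -2.018, 0.001]
force: [-0.3, 1.1, -0.5]
finger_gap: 0.0851
gripper_force: 0.0
41 [[272. 160.]] [[308. 183.]]
7 [[272. 197.]] [[320. 178.]]
-36 [[272. 240.]] [[333. 172.]]
```

View pics/c9.png

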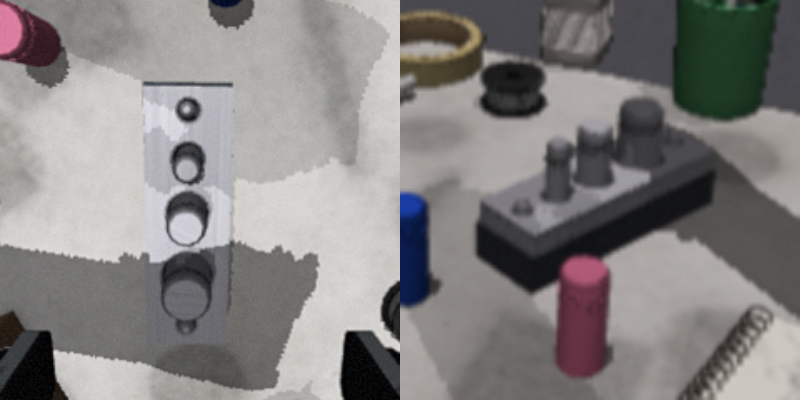

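The three punches stand upright at equal height in their own holes. Their tops match the predicted pixels ((272,160), (272,197) and (272,240)) for fully down. The plate is flat.

```bash
python3 -c "
from workcell import bot
print(bot.finish_job())"
```

```text
the job is handed in; nothing more can be done
None
```

The job is handed in at about 39 s: in the last pictures the guide plate lies flat on the die and all three punches stand fully down in their own holes. The cup and spool were not touched, and no verdict was returned.

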